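# Pack three hat-shaped lens mounts hub up, hub down, hub up

## Robot

A 6-joint arm with a two-finger parallel gripper is mounted at the origin on the work surface. World frame = base frame: x ahead of the robot, y to its left, z up, the work surface at z = 0. Lengths are in m, angles in rad, forces in N, time in s.
With the tool pointing down it reaches from about 0.3 to 0.875 m from the base axis. Payload 6.4 kg.
Tool frame: the origin (TCP) lies on the mounting face of the last link; the fingertips stand 173 mm ahead of it and the grasp point (between the pads) lies 155 mm ahead of it (ctrl.tip_reach is the distance from the TCP to the fingertips, in m); z points along the fingers, y is the line along which they close (so a half turn about z gives the same grasp; the last joint's range is limited). The gripper opens to 85 mm and grips with 20 to 120 N. Pads are 22 mm wide; open, the fingers measure 114 mm over their backs; the gripper's body (76 mm by 85 mm) begins 54 mm behind the grasp point. The pads swing forward as they close: fully open they stand 13 mm farther back than shut.
Start: joints at [-1.423, 0.181, 1.607, -0, 1.354, -0.206], TCP at [0.199, -0.539, 0.405] pointing down, gripper open.
Joint ranges: [-2.99, 2.99], [-0.89, 2.07], [0.3, 2.58], [-1.14, 4.28], [0, 2.63], [-3.12, 3.12]. Speed limits (rad/s): [2.57, 2.57, 3.01, 3.14, 3.14, 3.14].

## Interface

Orientations are given as a unit quaternion [w, x, y, z].
In Python, from bench import ctrl gives the robot as it stands.
- The arm moves only by the shell command python3 -m pendant 'ROWS'. ROWS is JSON, a list that holds one entry, the list of rows, each a list of 7 numbers: the opening, from 0 (shut) to 1 (fully open), then the shift along the tool's x, y, z in mm, then the turn, a rotation vector about the tool's x, y, z in rad. A call has 1 to 5 rows; each row is the pose to reach, as a shift and turn from the pose commanded when the call began, along the tool's axes at that moment; what a row does not reach only later rows make up. A row lasts 1/12 s, in which the tool goes at most 41.7 mm and 7.16 degrees, less where a joint would pass 70% of its speed; a pose out of reach is approached as far as the arm can. A call with a gripper value outside its range is refused whole. The fingers move at their own pace and stop on an object; the grip force is fixed at half the most. Time passes only in rows, so rows that repeat a pose let the fingers close. It gives the time, the measured TCP pose, the force, the opening and the grip force at its end, in the units of the state.
- ctrl.get_obs(): the state, without advancing time (a new reading comes with each control period).
- ctrl.camera(name): name is "side" or "top"; returns the picture (420x560x3 uint8, red, green, blue); there is no depth.
- ctrl.camera_params(name): a dict with "mtx" (3x3 intrinsics, pixels), "world_from_camera" (4x4, takes a point from camera to world coordinates). Camera axes: x right, y down, z forward; pixel columns grow to the right and rows downward; lengths in m; the calibration is good to about 2 mm. A picture is of the moment at which its call begins. camera_params takes no time and is no camera call.
- ctrl.hand_in(): hands the job in; it is judged then, once.
Trained networks look in the newest picture that a camera, given by its name, has taken for a name from the list of things; names that differ only in an ending like _2 or _b are one class to them, and where a whole thing is asked for, a point or a joint stands for the part that bears it (a point fixed in the world has none). Each returns a list of dicts, best first, with "confidence" (0 to 1); they miss things now and then, are a little off and sometimes report something else, mostly with a low value. They report only what shows in the picture. A call takes as long as a camera call. They do not tell look-alikes from the thing itself.
- ctrl.boxes_of(camera, name): "point" ([column, row] as shares, 0 to 1, of the picture: columns of its width, rows of its height, amid what is visible of it).
The state is a dict: "time_s": time; "q": joint angles; "dq": joint speeds; "joint_efforts": joint torques, N m; "eef_pos": TCP position; "eef_rot": TCP orientation; "wrist_force": force on the tool from outside, world axes, zero at the start; "torque": the same for the moment, N m; "opening": opening from 0.0 (shut) to 1.0 (fully open); "grasp_force": force on a finger pad.
Only numpy, scipy, OpenCV 4.12 (cv2) and the standard library are available. Lean on these libraries where they do the work, as an engineer would, in place of code of your own. Each camera call takes 0.05 s, during which the arm holds its last target. There are 200 camera calls.

## Task

Stack the three lens mounts tightly on the white transport plate, alternately up and down: leave the silver one in its seat hub up, put the blue one upside down on it so that its hub stands on the silver brim and is pushed right up against the silver hub, then lay the black one hub up on the blue brim, straight above the silver one. Set them down gently without banging them, let go of them, and leave the orange mount, the dishes, the screwdriver and the black lens cap where they are.

Things in the scene. Friction and masses are not known exactly. Their poses are not given: they have to be found in the camera images.
- silver: hat-shaped silver (bare aluminium) lens mount: round brim 60 mm across, 6 mm thick; solid hub 20 mm across standing 26 mm out from one face (32 mm overall), 0.12 kg. Origin: centre of the brim's flat (hubless) face; z along the hub. It lies loose in its seat on the plate, hub up.
- blue: hat-shaped blue lens mount: round brim 60 mm across, 6 mm thick; solid hub 20 mm across standing 26 mm out from one face (32 mm overall), 0.12 kg. Origin: centre of the brim's flat (hubless) face; z along the hub. Starts on edge in a stand, hub level towards the stand's +y, leaning up to 6 degrees; centre 36 mm high. In the stack its flat face is on top, 46 mm above the table, its axis 20 mm from the silver one's (hubs touching).
- black: hat-shaped black lens mount: round brim 60 mm across, 6 mm thick; solid hub 20 mm across standing 26 mm out from one face (32 mm overall), 0.12 kg. Origin: centre of the brim's flat (hubless) face; z along the hub. Starts on edge in the other stand, hub level towards that stand's -y, leaning up to 6 degrees; centre 36 mm high. In the stack its flat face is 46 mm above the table.
- seat (a point): middle of the silver mount's seat, on top of a fixed white plate 90 (x) by 130 (y) by 8 mm, 25 mm from the plate's middle towards its -y end. Fences 5 mm high stand on the seat's +x, -x and -y sides, 1.5 mm from the brim; the +y side is open, so the silver mount is backed against a push towards -y. Axes are the plate's.
- stand1: fixed grey stand, one of two alike, holding one mount on edge (which one varies). Foot 76 x 60 x 6 mm; slot along its x, 7.5 mm wide, 15 mm deep, walls 8 mm thick with tops 21 mm above the table; end stops 16 mm above the table, 24 mm either side of the middle. Origin: middle of the underside.
- stand2: fixed grey stand, one of two alike, holding one mount on edge (which one varies). Foot 76 x 60 x 6 mm; slot along its x, 7.5 mm wide, 15 mm deep, walls 8 mm thick with tops 21 mm above the table; end stops 16 mm above the table, 24 mm either side of the middle. Origin: middle of the underside.
- orange: bystander: hat-shaped orange lens mount: round brim 60 mm across, 6 mm thick; solid hub 20 mm across standing 26 mm out from one face (32 mm overall), 0.12 kg. Origin: centre of the brim's flat (hubless) face; z along the hub. Lies on the table near the far side; not wanted.
- dishes: bystander: clear stack of dishes, 90 mm in diameter, 45 mm tall; origin at its underside
- driver: bystander: screwdriver 160 mm long lying on the table, near the robot; origin under its middle, x along it
- lenscap: bystander: black disc, 48 mm in diameter, 12 mm thick, near the robot; origin at its underside
Things that resemble listed ones, but are neither listed nor needed, are in the scene too. Of the things that look like the black, the larger one is meant. Of the things shaped like the blue, the blue one is meant.

How it is judged:
By the outcome, as a careful person would: the job done as asked, in the order asked, and still so for the second after the job is handed in, with the robot touching nothing.
It also fails if it takes over 64 s, if anything falls off the work surface, if the arm or the gripper's body presses on something with over 40 N, if the wrist force passes 120 N, or if a joint passes its speed limit or range.

## Working session

There is one attempt and no reset: what is moved stays moved. The work goes in short steps, Python scripts to look and compute and a shell command to move; the robot and the scene stay as the last step left them, time stands still between calls to the robot, and variables do not carry over. Pictures are saved under pics/ and viewed, at most 10 in all, crops included, and the job is handed in when it is done.

```bash
ls; mkdir -p pics
python3 - <<'E'
from bench import ctrl
import cv2,numpy as np
o=ctrl.get_obs();print(o['time_s'],o['eef_pos'],o['eef_rot'],o['opening'])
a=[]
for n in ['side','top']:
    p=ctrl.camera_params(n);print(n,np.array(p['mtx']).round(1).tolist(),np.array(p['world_from_camera']).round(3).tolist())
    im=ctrl.camera(n);cv2.imwrite(f'pics/{n}0.png',im[:,:,::-1])
    for k in ['silver','blue','black','seat','stand1','stand2','orange','dishes','driver','lenscap']:
        print(k,[(np.array(d['point'])*[560,420]).round().tolist()+[round(d['confidence'],2)] for d in ctrl.boxes_of(n,k)][:4])
E
```

```text
pics
0.0 [ 0.19920668 -0.53912782  0.40379449] [-8.59324046e-04  9.84390971e-01  1.75993399e-01  1.67818850e-05] 1.0017630888730527
side [[539.8, 0.0, 284.8], [0.0, 539.8, 212.3], [0.0, 0.0, 1.0]] [[-0.982, -0.129, 0.136, 0.385], [-0.187, 0.748, -0.637, 0.76], [-0.019, -0.651, -0.758, 1.032], [0.0, 0.0, 0.0, 1.0]]
silver [[303.0, 295.0, 0.76]]
blue [[300.0, 151.0, 0.58], [290.0, 136.0, 0.51]]
black [[262.0, 253.0, 0.46]]
seat [[299.0, 314.0, 0.91], [288.0, 226.0, 0.47]]
stand1 [[288.0, 227.0, 0.86]]
stand2 [[288.0, 227.0, 0.86]]
orange [[226.0, 235.0, 0.84]]
dishes [[182.0, 293.0, 0.71]]
driver [[358.0, 265.0, 0.74]]
lenscap [[365.0, 213.0, 0.64]]
top [[502.5, 0.0, 284.4], [0.0, 502.5, 213.4], [0.0, 0.0, 1.0]] [[0.022, -0.987, 0.161, 0.422], [-1.0, -0.02, 0.011, -0.095], [-0.007, -0.161, -0.987, 0.987], [0.0, 0.0, 0.0, 1.0]]
silver [[173.0, 266.0, 0.78]]
blue [[442.0, 202.0, 0.98], [390.0, 228.0, 0.69]]
black [[226.0, 204.0, 0.84], [272.0, 233.0, 0.5]]
seat [[154.0, 256.0, 0.79]]
stand1 [[392.0, 233.0, 0.67], [263.0, 232.0, 0.67]]
stand2 [[392.0, 233.0, 0.67], [263.0, 232.0, 0.67]]
orange [[244.0, 162.0, 0.75], [388.0, 227.0, 0.67]]
dishes [[153.0, 128.0, 0.6]]
driver [[221.0, 326.0, 0.68], [175.0, 264.0, 0.42]]
lenscap [[307.0, 325.0, 0.65]]
```

View pics/side0.png

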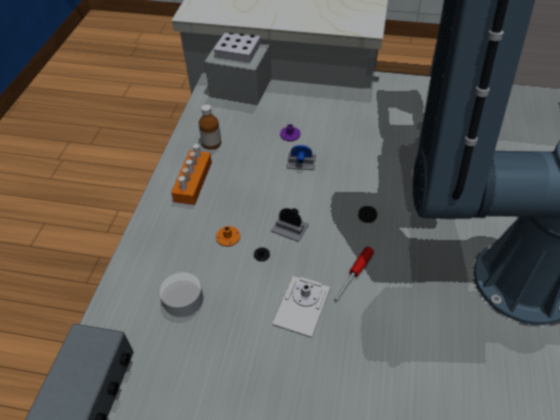

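View pics/top0.png

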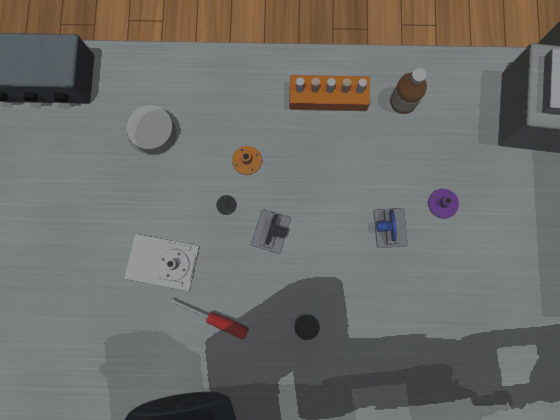

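Side view: silver on the plate at (303,293), black in its stand at (290,217), and blue in its stand at (301,157). The look-alikes are a small black mount at (262,254), a lens cap at (368,213) and a purple mount at (290,132). In the top view, black is at (226,204) or (275,231); the second is larger and sits in a stand, so it is the one meant. Blue is at (388,227), while (444,203) is purple. I'll confirm with an enlarged crop.

Run:
```python
import cv2,numpy as np
t=cv2.imread('pics/top0.png');s=cv2.imread('pics/side0.png')
def c(im,x,y,w,h,k): return cv2.resize(im[y:y+h,x:x+w],(w*k,h*k),interpolation=cv2.INTER_CUBIC)
A=np.hstack([c(t,215,190,80,70,5),c(t,365,190,80,70,5)])[:, :800]
B=np.hstack([c(s,255,200,66,50,5)[:, :330],c(s,275,130,50,50,5),c(t,124,230,44,50,5)])
B=c(t,120,230,80,62,3); C=c(s,250,200,64,62,3); D=c(s,275,135,60,62,3);E=c(s,270,272,62,62,3)
R=np.hstack([B,C,D,E]);R=R[:, :800]
R=cv2.copyMakeBorder(R,0,0,0,800-R.shape[1],cv2.BORDER_CONSTANT)
cv2.imwrite('pics/crop1.png',np.vstack([A,R]))
```

```text
(no output)
```

View pics/crop1.png

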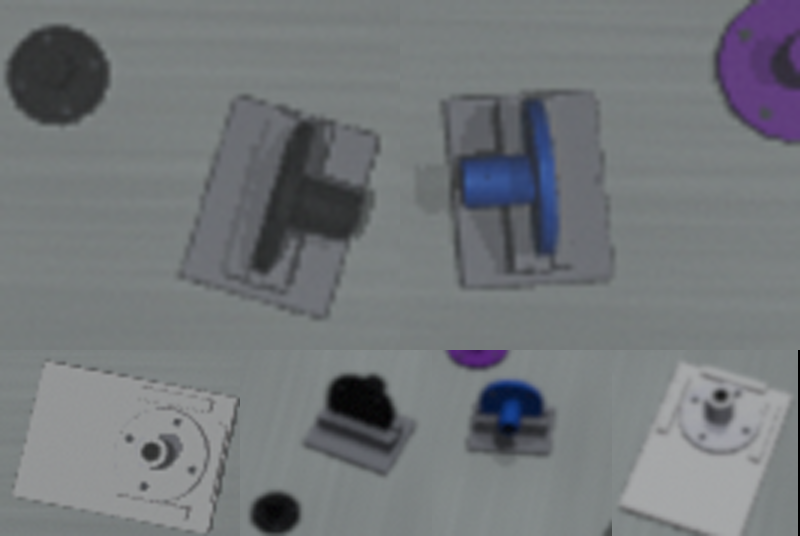

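The crop confirms it. The small black disc at top (226,204) lies flat and is the look-alike. The stand at (272,231) holds the big black mount, with its hub towards −y. The other stand at (390,228) holds blue, with its hub towards +y. Next I'll measure poses by fitting silhouettes and corners.

```bash
cat > h.py <<'E'
import cv2,numpy as np
from bench import ctrl
from scipy.spatial.transform import Rotation as Ro
from scipy.optimize import minimize
P={n:ctrl.camera_params(n) for n in('side','top')}
def proj(n,X):
    T=np.linalg.inv(np.array(P[n]['world_from_camera']));X=np.atleast_2d(X)@T[:3,:3].T+T[:3,3]
    p=X@np.array(P[n]['mtx']).T;return p[:,:2]/p[:,2:]
def ray(n,uv,z):
    T=np.array(P[n]['world_from_camera']);d=T[:3,:3]@np.linalg.solve(np.array(P[n]['mtx']),[*uv,1]);c=T[:3,3]
    return c+d*(z-c[2])/d[2]
th=np.linspace(0,2*np.pi,60,endpoint=False);C=np.c_[np.cos(th),np.sin(th)]
def cyl(r,a,b): return np.r_[np.c_[C*r,0*th+a],np.c_[C*r,0*th+b]]
BR=cyl(.03,0,.006);HU=cyl(.01,.006,.032)
def sil(n,pos,R,box,zmin=None):
    x,y,w,h=box;S=8;m=np.zeros((h*S,w*S),np.uint8)
    for k in(BR,HU):
        X=k@R.T+pos
        if zmin: X=X[X[:,2]>zmin]
        q=(proj(n,X)+.5-[x,y])*S
        cv2.fillConvexPoly(m,cv2.convexHull(np.round(q).astype(np.int32)),255)
    return cv2.resize(m,(w,h),interpolation=cv2.INTER_AREA)/255.
def mask(im,col,box):
    x,y,w,h=box;c=im[y:y+h,x:x+w].astype(int)
    if col=='blue': m=(c[...,2]-c[...,0]>35)&(c[...,2]>c[...,1]+15)
    else: m=c.max(2)<col
    return m.astype(float)
def obs():
    o=ctrl.get_obs();w=o['eef_rot'];return o,np.array(o['eef_pos']),Ro.from_quat([w[1],w[2],w[3],w[0]])
def go(p,R,ahead=0):
    "tool-frame shift (mm) and rotvec to put the point `ahead` m ahead of TCP at p, orientation R"
    o,t,r=obs();tgt=np.array(p)-R.apply([0,0,ahead])
    print('shift',r.inv().apply(tgt-t).round(4)*1000,'turn',(r.inv()*R).as_rotvec().round(4),'t',round(o['time_s'],2))
def tool(yaw,tilt):
    "tool y along (cos yaw, sin yaw); z down tilted by tilt towards its left normal"
    u=np.array([np.cos(yaw),np.sin(yaw),0]);n=np.array([-u[1],u[0],0])
    z=n*np.sin(tilt)-np.array([0,0,1])*np.cos(tilt);return Ro.from_matrix(np.c_[np.cross(u,z),u,z])
E
python3 - <<'E'
from h import *
im={n:cv2.imread(f'pics/{n}0.png')[:,:,::-1] for n in P}
g=cv2.cvtColor(np.ascontiguousarray(im['top']),cv2.COLOR_RGB2GRAY)
for nm,c,z in [('kstand',[(262,209),(291,217),(280.6,253.6),(251,245)],.006),('bstand',[(373.6,210),(404,208.4),(407.4,245),(377,247.4)],.006),('plate',[(135,234),(199.3,245.7),(190,290.7),(124.7,278.3)],.008)]:
    c=np.array(c,np.float32)-.4
    X=np.array([ray('top',p,z) for p in c])[:,:2]
    e=np.roll(X,-1,0)-X; L=np.linalg.norm(e,axis=1)
    # x-axis edges: 1 and 3 (roughly world -x / +x)
    v=e[3]-e[1];print(nm,X.mean(0).round(4),'yaw x',round(np.degrees(np.arctan2(v[1],v[0])),1),'y dir',np.degrees(np.arctan2(*(e[2]-e[0])[::-1])).round(1),L.round(4))
for nm,col,boxes,hs in [('blue','blue',{'top':(365,200,45,50),'side':(280,138,42,38)},1),('black',45,{'top':(256,205,40,50),'side':(272,200,36,30)},-1)]:
    for cams in (['top'],['side'],['top','side']):
        M={n:mask(im[n],col,boxes[n]) for n in cams}
        def pose(p):
            a=np.array([-np.sin(p[2])*np.cos(p[3]),np.cos(p[2])*np.cos(p[3]),hs*np.sin(p[3])])*hs
            X=np.array([np.cos(p[2]),np.sin(p[2]),0]);return np.array([p[0],p[1],.036]),np.c_[X,np.cross(a,X),a]
        def f(p):
            q,R=pose(p);return sum(((sil(n,q,R,boxes[n],.021)-M[n])**2).sum() for n in cams)+ (0 if abs(p[3])<.12 else 1e3*(abs(p[3])-.12))
        x0=[*ray('top',(392,228) if hs>0 else (270,231),.036)[:2],0.04 if hs>0 else -.25,0]
        r=min((minimize(f,np.array(x0)+np.array([dx,dy,0,0]),method='Nelder-Mead',options=dict(initial_simplex=np.array(x0)+[dx,dy,0,0]+np.r_[np.zeros((1,4)),np.diag([.004,.004,.1,.05])],maxiter=300)) for dx in(-.003,.003) for dy in(-.004,.004)),key=lambda r:r.fun)
        print(nm,cams,r.x[:2].round(4),np.degrees(r.x[2:]).round(1),round(r.fun,1),[M[n].sum() for n in cams])
E
```

```text
kstand [ 0.5465 -0.0585] yaw x -14.8 y dir 75.3 [0.0596 0.0752 0.0604 0.0746]
bstand [ 0.5582 -0.2929] yaw x 4.5 y dir 95.0 [0.0602 0.0727 0.0597 0.0743]
plate [0.4811 0.152 ] yaw x -9.0 y dir 80.8 [0.1293 0.0884 0.1296 0.0878]
blue ['top'] [ 0.5581 -0.2954] [ 2.9 -6.9] 70.0 [np.float64(219.0)]
blue ['side'] [ 0.5607 -0.2969] [ 3.3 -6.7] 50.5 [np.float64(224.0)]
blue ['top', 'side'] [ 0.5588 -0.2958] [ 2.9 -6.9] 126.3 [np.float64(219.0), np.float64(224.0)]
black ['top'] [ 0.5491 -0.0634] [-8.1 -3. ] 236.0 [np.float64(0.0)]
black ['side'] [ 0.5501 -0.0569] [-17.7   0.8] 31.2 [np.float64(272.0)]
black ['top', 'side'] [ 0.5499 -0.0563] [-18.6  -4.5] 273.3 [np.float64(0.0), np.float64(272.0)]
```

Run:
```python
from h import *
im={n:cv2.imread(f'pics/{n}0.png')[:,:,::-1] for n in P}
print(ctrl.tip_reach,'purple',ray('top',(444,203),0).round(3),'silver hub',ray('top',(170.2,263.5),.04).round(4))
boxes={'top':(256,205,40,50)};n='top'
for col in (58,66,74):
    M=mask(im[n],col,boxes[n])
    def f(p):
        a=np.array([np.sin(p[2])*np.cos(p[3]),-np.cos(p[2])*np.cos(p[3]),-np.sin(p[3])]);X=np.array([np.cos(p[2]),np.sin(p[2]),0])
        return ((sil(n,np.array([p[0],p[1],.036]),np.c_[X,np.cross(a,X),a],boxes[n],.021)-M)**2).sum()
    x0=np.array([.5473,-.0556,-.258,0]);r=minimize(f,x0,method='Nelder-Mead',options=dict(initial_simplex=x0+np.r_[np.zeros((1,4)),np.diag([.004,.004,.1,.08])]))
    print(col,M.sum(),r.x[:2].round(4),np.degrees(r.x[2:]).round(1),round(r.fun,1))
R=tool(np.radians(4),np.radians(45));c=[.559,-.2935,.036]
go(c-R.apply([0,0,.08]),R,.160)
```

```text
0.1734 purple [ 0.61  -0.402  0.   ] silver hub [0.476  0.1278 0.04  ]
58 251.0 [ 0.5476 -0.0572] [-16.1   5.6] 18.8
66 278.0 [ 0.5472 -0.0572] [-15.4   7.6] 12.7
74 307.0 [ 0.5472 -0.058 ] [-16.1  -0.6] 21.0
shift [375.1  56.9 199. ] turn [ 0.5037  0.6719 -1.2162] t 1.1
```

```bash
python3 -m pendant '[[[1,31,5,17,0.042,0.056,-0.101],[1,62,10,33,0.084,0.112,-0.202],[1,94,14,50,0.126,0.168,-0.304],[1,125,19,66,0.168,0.224,-0.405],[1,156,24,83,0.21,0.28,-0.507]]]'
python3 - <<'E'
from h import *
R=tool(np.radians(4),np.radians(45));c=[.559,-.2935,.036]
go(c-R.apply([0,0,.08]),R,.160)
E
```

```text
time_s: 1.52
eef_pos: [0.3552, -0.5076, 0.3214]
eef_rot: [-0.127, 0.893, 0.415, 0.119]
wrist_force: [-0.9, -0.2, 0.5]
opening: 0.998
grasp_force: 0.0
shift [130.4 153.3 146.3] turn [ 0.2927  0.3898 -0.7044] t 1.52
```

```bash
python3 -m pendant '[[[1,20,23,22,0.042,0.056,-0.101],[1,40,46,44,0.084,0.111,-0.201],[1,60,70,67,0.126,0.167,-0.302],[1,80,94,90,0.168,0.223,-0.403],[1,98,115,110,0.209,0.278,-0.503]]]'
python3 - <<'E'
from h import *
R=tool(np.radians(4),np.radians(45));c=[.559,-.2935,.036]
go(c-R.apply([0,0,.08]),R,.160)
E
```

```text
time_s: 1.93
eef_pos: [0.5175, -0.4741, 0.2328]
eef_rot: [-0.241, 0.719, 0.612, 0.224]
wrist_force: [0.5, -0.0, 0.5]
opening: 1.0
grasp_force: 0.0
shift [ 0.1 53.2 29.7] turn [ 0.0827  0.1104 -0.2014] t 1.93
```

```bash
python3 -m pendant '[[[1,0,26,15,0.041,0.055,-0.1],[1,0,53,30,0.083,0.11,-0.201],[1,0,53,30,0.083,0.11,-0.201],[1,0,53,30,0.083,0.11,-0.201]]]'
python3 - <<'E'
from h import *
R=tool(np.radians(4),np.radians(45));c=[.559,-.2935,.036]
go(c,R,.160); print(obs()[0]['q'])
t=ctrl.camera('top')[:,:,::-1];s=ctrl.camera('side')[:,:,::-1]
A=cv2.resize(t[180:280,340:480],None,fx=4,fy=4)[:, :];B=cv2.resize(s[100:200,230:350],None,fx=2,fy=2)
cv2.imwrite('pics/pg.png',np.hstack([A,cv2.copyMakeBorder(B,0,200,0,0,cv2.BORDER_CONSTANT)]))
E
```

```text
time_s: 2.27
eef_pos: [0.5698, -0.4621, 0.2029]
eef_rot: [-0.281, 0.632, 0.674, 0.259]
wrist_force: [0.1, -0.4, -0.0]
opening: 0.998
grasp_force: 0.0
shift [ 1.5  1.1 77.5] turn [-0.002  -0.0001 -0.0064] t 2.27
[-0.92085305  0.93256565  1.01481383  0.41526135  1.8661396  -1.00323295]
```

View pics/pg.png

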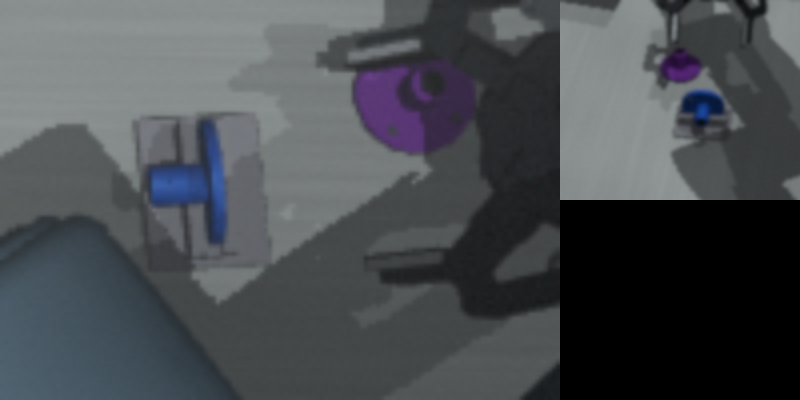

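The fingers straddle the blue mount: finger rows are about 50 and 260 in the crop, and blue is at (212,182) allowing for height. The purple mount lies below the fingers and clear of them. Advancing.

```bash
python3 -m pendant '[[[1,1,1,20,0,0,-0.005],[1,1.5,1,40,0,0,-0.005],[1,1.5,1,58,0,0,-0.005],[1,1.5,1,70,0,0,-0.005],[1,1.5,1,77,0,0,-0.005]]]';  python3 -m pendant '[[[1,0,0,0,0,0,0],[0.85,0,0,0,0,0,0],[0.75,0,0,0,0,0,0],[0.68,0,0,0,0,0,0]]]'
python3 - <<'E'
from h import *
R=tool(np.radians(4),np.radians(45));c=[.559,-.2935,.036]
go(c,R,.160)
t=ctrl.camera('top')[:,:,::-1];s=ctrl.camera('side')[:,:,::-1]
A=cv2.resize(t[180:280,340:440],None,fx=4,fy=4);B=cv2.resize(s[110:190,250:350],None,fx=4,fy=4)
cv2.imwrite('pics/g1.png',np.hstack([A,cv2.copyMakeBorder(B,0,80,0,0,cv2.BORDER_CONSTANT)]))
E
```

```text
time_s: 2.78
eef_pos: [0.5654, -0.4084, 0.154]
eef_rot: [-0.278, 0.632, 0.676, 0.26]
wrist_force: [-0.2, 1.1, -0.8]
opening: 1.002
grasp_force: 0.0
time_s: 3.12
eef_pos: [0.5666, -0.4099, 0.1549]
eef_rot: [-0.277, 0.631, 0.676, 0.261]
wrist_force: [-0.8, -1.7, 3.9]
opening: 0.682
grasp_force: 19.4
shift [-1.6  0.6  6.6] turn [0.0038 0.0056 0.0003] t 3.12
```

View pics/g1.png

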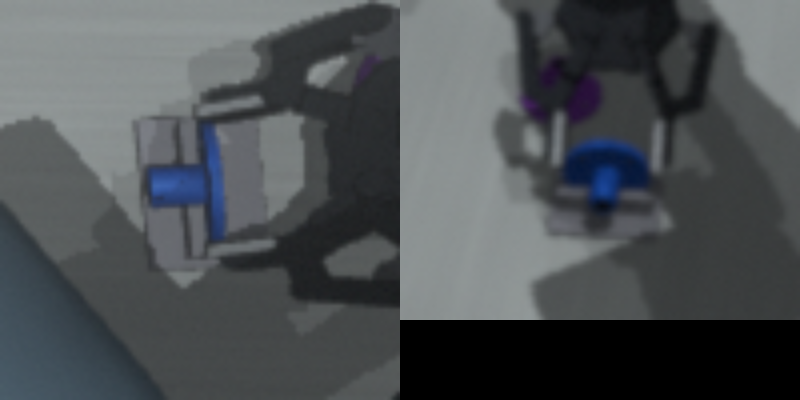

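The pads are on both rim edges at the horizontal diameter, with the tips slightly past the brim. Squeeze, then lift straight up out of the slot.

```bash
python3 -m pendant '[[[0.5,0,0,0,0,0,0],[0.4,0,0,0,0,0,0],[0.4,0,0,0,0,0,0]]]';  python3 -m pendant '[[[0.4,5,0,-5,0,0,0],[0.4,12,0,-12,0,0,0],[0.4,20,0,-20,0,0,0],[0.4,30,0,-30,0,0,0],[0.4,40,0,-40,0,0,0]]]'; python3 -m pendant '[[[0.4,25,0,-25,0,0,0],[0.4,50,0,-50,0,0,0],[0.4,50,0,-50,0,0,0],[0.4,50,0,-50,0,0,0]]]';python3 - <<'E'
from h import *
o,t,r=obs();print(t,o['q'])
for n in P: cv2.imwrite(f'pics/l1{n}.png',ctrl.camera(n)[:,:,::-1])
im={n:cv2.imread(f'pics/l1{n}.png')[:,:,::-1] for n in P}
# fit mount relative to tool: position in tool frame (x,y? ,z) and pitch about tool y
def boxof(c,n):
    p=proj(n,c)[0].astype(int);return (p[0]-30,p[1]-30,60,60)
c=t+r.apply([0,0,.16]);B={n:boxof(c,n) for n in P};M={n:mask(im[n],'blue',B[n]) for n in P}
for cams in(['top'],['side'],['top','side']):
    def f(p):
        a=r.apply([np.cos(p[3]),0,np.sin(p[3])]);Y=r.apply([0,1,0]);pos=t+r.apply(p[:3])-.003*a
        return sum(((sil(n,pos,np.c_[np.cross(Y,a),Y,a],B[n])-M[n])**2).sum() for n in cams)
    x0=np.array([0,0,.16,np.radians(40)]);q=minimize(f,x0,method='Nelder-Mead',options=dict(initial_simplex=x0+np.r_[np.zeros((1,4)),np.diag([.004,.004,.006,.1])]))
    print(cams,(q.x[:3]*1000).round(1),np.degrees(q.x[3]).round(1),round(q.fun,1),[M[n].sum() for n in cams])
A=cv2.resize(im['top'][170:270,340:440],None,fx=4,fy=4);Bb=cv2.resize(im['side'][90:190,250:350],None,fx=4,fy=4)
cv2.imwrite('pics/l1.png',np.hstack([A,Bb]))
E
```

```text
time_s: 3.47
eef_pos: [0.5665, -0.4101, 0.1554]
eef_rot: [-0.277, 0.631, 0.676, 0.26]
wrist_force: [-0.4, -4.1, 9.0]
opening: 0.658
grasp_force: 61.6
time_s: 3.88
eef_pos: [0.5662, -0.408, 0.2112]
eef_rot: [-0.278, 0.631, 0.676, 0.26]
wrist_force: [0.6, 0.6, -1.7]
opening: 0.653
grasp_force: 63.4
time_s: 4.22
eef_pos: [0.5669, -0.4086, 0.2854]
eef_rot: [-0.275, 0.631, 0.677, 0.26]
wrist_force: [-0.2, -0.5, -1.5]
opening: 0.657
grasp_force: 63.6
[ 0.56687934 -0.40858474  0.2854037 ] [-0.88139241  0.74835234  1.14738285  0.44646683  1.88610753 -0.95473933]
['top'] [  3.7  -2.4 165.7] 58.4 60.9 [np.float64(313.0)]
['side'] [-20.4   2.9 162.7] 59.9 41.1 [np.float64(304.0)]
['top', 'side'] [  3.4  -1.5 165.9] 59.2 121.4 [np.float64(313.0), np.float64(304.0)]
```

View pics/l1.png

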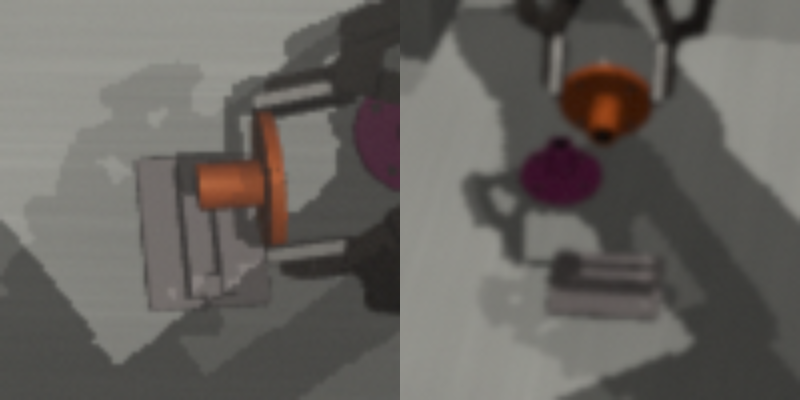

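Blue is held and out of the stand (it looks orange only because channels were swapped in the PNG). Its hub droops about 14°. Next is the transit to a staging point next to the silver mount.

```bash
cat >> h.py <<'E'
YP=np.radians(-9.1);UP=np.array([-np.sin(YP),np.cos(YP),0])
E
python3 - <<'E'
from h import *
print('side silver',ray('side',(305.7,286.7),.04).round(4))
R=tool(YP,np.radians(-31));S=np.array([.4775,.1275,0])
p=S+UP*.05+[0,0,.12]
go(p,R,.166)
E
```

```text
side silver [0.479  0.1271 0.04  ]
shift [464.  -21.1 486.5] turn [-0.0284 -1.3165  0.2432] t 4.32
```

```bash
cat >> h.py <<'E'
def plan(p,R,ahead,N,up=0):
    o,t,r=obs();g=np.array(p)-R.apply([0,0,ahead]);rv=(r.inv()*R).as_rotvec()
    W=lambda k:(t+(g-t)*k/N+[0,0,up*np.sin(np.pi*k/N)],r*Ro.from_rotvec(rv*k/N))
    for k in range(0,N,5):
        a,A=W(k);m=min(5,N-k)
        for j in range(1,m+1):
            b,_=W(k+j);print(k+j,(A.inv().apply(b-a)*1000).round(0).astype(int).tolist(),(rv*j/N).round(3).tolist())
E
python3 - <<'E'
from h import *
R=tool(YP,np.radians(-31));S=np.array([.4775,.1275,0])
plan(S+UP*.05+[0,0,.12],R,.166,20)
E
```

```text
1 [23, -1, 24] [-0.001, -0.066, 0.012]
2 [46, -2, 49] [-0.003, -0.132, 0.024]
3 [70, -3, 73] [-0.004, -0.197, 0.036]
4 [93, -4, 97] [-0.006, -0.263, 0.049]
5 [116, -5, 122] [-0.007, -0.329, 0.061]
6 [30, -3, 16] [-0.001, -0.066, 0.012]
7 [59, -6, 31] [-0.003, -0.132, 0.024]
8 [89, -8, 47] [-0.004, -0.197, 0.036]
9 [119, -11, 62] [-0.006, -0.263, 0.049]
10 [149, -14, 78] [-0.007, -0.329, 0.061]
11 [33, -5, 5] [-0.001, -0.066, 0.012]
12 [66, -10, 10] [-0.003, -0.132, 0.024]
13 [99, -14, 15] [-0.004, -0.197, 0.036]
14 [132, -19, 20] [-0.006, -0.263, 0.049]
15 [164, -24, 25] [-0.007, -0.329, 0.061]
16 [32, -7, -6] [-0.001, -0.066, 0.012]
17 [65, -14, -12] [-0.003, -0.132, 0.024]
18 [97, -20, -17] [-0.004, -0.197, 0.036]
19 [130, -27, -23] [-0.006, -0.263, 0.049]
20 [162, -34, -29] [-0.007, -0.329, 0.061]
```

```bash
python3 -m pendant '[[[0.4,23,-1,24,-0.001,-0.066,0.012],[0.4,46,-2,49,-0.003,-0.132,0.024],[0.4,70,-3,73,-0.004,-0.197,0.036],[0.4,93,-4,97,-0.006,-0.263,0.049],[0.4,116,-5,122,-0.007,-0.329,0.061]]]'
python3 -m pendant '[[[0.4,30,-3,16,-0.001,-0.066,0.012],[0.4,59,-6,31,-0.003,-0.132,0.024],[0.4,89,-8,47,-0.004,-0.197,0.036],[0.4,119,-11,62,-0.006,-0.263,0.049],[0.4,149,-14,78,-0.007,-0.329,0.061]]]'
python3 -m pendant '[[[0.4,33,-5,5,-0.001,-0.066,0.012],[0.4,66,-10,10,-0.003,-0.132,0.024],[0.4,99,-14,15,-0.004,-0.197,0.036],[0.4,132,-19,20,-0.006,-0.263,0.049],[0.4,164,-24,25,-0.007,-0.329,0.061]]]'
python3 - <<'E'
from h import *
R=tool(YP,np.radians(-31));S=np.array([.4775,.1275,0])
plan(S+UP*.05+[0,0,.12],R,.166,5);print(obs()[0]['q'])
E
```

```text
time_s: 4.73
eef_pos: [0.5486, -0.2388, 0.2739]
eef_rot: [-0.17, 0.687, 0.691, 0.146]
wrist_force: [0.9, -0.7, -0.6]
opening: 0.656
grasp_force: 63.6
time_s: 5.15
eef_pos: [0.5318, -0.0709, 0.2696]
eef_rot: [-0.056, 0.723, 0.688, 0.029]
wrist_force: [0.2, 1.0, -1.4]
opening: 0.658
grasp_force: 63.6
time_s: 5.57
eef_pos: [0.515, 0.0958, 0.2656]
eef_rot: [0.06, 0.738, 0.666, -0.09]
wrist_force: [-0.3, -0.1, -2.1]
opening: 0.654
grasp_force: 63.6
1 [32, -7, -6] [-0.002, -0.065, 0.012]
2 [64, -13, -12] [-0.004, -0.131, 0.024]
3 [96, -20, -18] [-0.006, -0.196, 0.036]
4 [128, -27, -24] [-0.008, -0.261, 0.048]
5 [160, -34, -30] [-0.01, -0.327, 0.06]
[ 0.01560228  0.27438241  1.8106696  -0.23122199  1.1244056   0.22614557]
```

Tracking is good. Finish the transit, then re-measure blue in the gripper.

```bash
python3 -m pendant '[[[0.4,32,-7,-6,-0.002,-0.065,0.012],[0.4,64,-13,-12,-0.004,-0.131,0.024],[0.4,96,-20,-18,-0.006,-0.196,0.036],[0.4,128,-27,-24,-0.008,-0.261,0.048],[0.4,160,-34,-30,-0.01,-0.327,0.06]]]'
python3 -m pendant '[[[0.4,0,0,0,0,0,0],[0.4,0,0,0,0,0,0]]]'
cat >> h.py <<'E'
def look(tag,col,ang,x0=(.003,0,.166)):
    "fit the held mount in the tool frame: brim centre, and hub angle from tool x towards z"
    o,t,r=obs();im={n:ctrl.camera(n).copy() for n in P}
    for n in P: cv2.imwrite(f'pics/{tag}_{n}.png',im[n][:,:,::-1])
    B={}
    for n in P:
        p=proj(n,t+r.apply([0,0,.16]))[0].astype(int);B[n]=(p[0]-30,p[1]-30,60,60)
    M={n:mask(im[n],col,B[n]) for n in P}
    for cams in(['top'],['side'],['top','side']):
        def pose(p):
            a=r.apply([np.cos(p[3]),0,np.sin(p[3])]);Y=r.apply([0,1,0]);return t+r.apply(p[:3])-.003*a,np.c_[np.cross(Y,a),Y,a]
        f=lambda p:sum(((sil(n,*pose(p),B[n])-M[n])**2).sum() for n in cams)
        s=np.array([*x0,np.radians(ang)]);q=minimize(f,s,method='Nelder-Mead',options=dict(initial_simplex=s+np.r_[np.zeros((1,4)),np.diag([.004,.004,.006,.1])]))
        c,RR=pose(q.x);print(cams,(q.x[:3]*1000).round(1),np.degrees(q.x[3]).round(1),round(q.fun,1),[M[n].sum() for n in cams],'centre',(c+.003*RR[:,2]).round(4),'axis',RR[:,2].round(3))
E
python3 - <<'E'
from h import *
look('st','blue',59)
A=[]
for n,(x,y) in (('top',(100,190)),('side',(240,230))): A.append(cv2.resize(cv2.imread(f'pics/st_{n}.png')[y:y+120,x:x+100],None,fx=4,fy=4))
cv2.imwrite('pics/st.png',np.hstack(A))
E
```

```text
time_s: 5.98
eef_pos: [0.4984, 0.261, 0.2623]
eef_rot: [0.174, 0.733, 0.625, -0.204]
wrist_force: [0.8, -0.5, 0.0]
opening: 0.661
grasp_force: 63.6
time_s: 6.15
eef_pos: [0.4983, 0.2613, 0.2617]
eef_rot: [0.173, 0.732, 0.627, -0.203]
wrist_force: [-0.2, -0.5, -0.8]
opening: 0.654
grasp_force: 63.5
['top'] [  1.9  -0.5 170.9] 62.0 85.0 [np.float64(876.0)] centre [0.4843 0.1762 0.1141] axis [-0.01  -0.049 -0.999]
['side'] [-121.    63.3  508.9] 6.4 197.0 [np.float64(197.0)] centre [ 0.5042 -0.1093 -0.1129] axis [ 0.121  0.786 -0.607]
['top', 'side'] [ 16.8  -0.5 184.9] -0.1 626.9 [np.float64(876.0), np.float64(197.0)] centre [0.4852 0.1818 0.0944] axis [ 0.131  0.849 -0.512]
```

View pics/st.png

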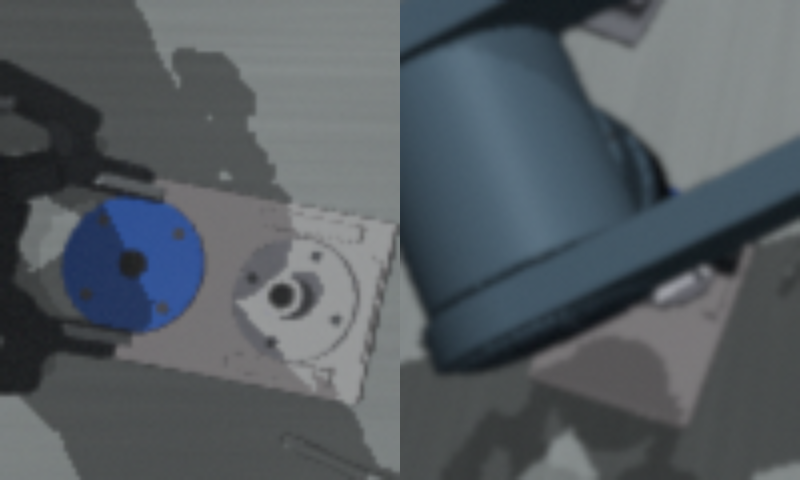

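Top view: blue is nearly level at crop (133,264), i.e. pixel (133,256). It is lined up with the silver hub at crop (282,295), i.e. pixel (170,263). The side view is blocked by the arm. Descending next to the silver hub.

Run:
```python
from h import *
R=tool(YP,np.radians(-31));S=np.array([.4765,.1277,0])
plan(S+UP*.030+[0,0,.053],R,.1665,5)
```

```text
1 [4, 0, 13] [0.0, -0.0, 0.0]
2 [8, -1, 27] [0.0, -0.001, 0.001]
3 [12, -1, 40] [0.0, -0.001, 0.001]
4 [15, -1, 53] [0.0, -0.002, 0.001]
5 [19, -2, 66] [0.0, -0.002, 0.001]
```

```bash
python3 -m pendant '[[[0.4,4,0,13,0,0,0],[0.4,8,-1,27,0,0,0],[0.4,12,-1,40,0,0,0],[0.4,16,-1,55,0,0,0],[0.4,19,-2,66,0,-0.002,0.001]]]'
python3 -m pendant '[[[0.4,0,0,0,0,0,0],[0.4,0,0,0,0,0,0]]]'
python3 - <<'E'
from h import *
R=tool(YP,np.radians(-31));S=np.array([.4765,.1277,0])
look('d1','blue',60)
o,t,r=obs();print('tool-frame up',r.inv().apply([0,0,1]).round(3),'-UP',r.inv().apply(-UP).round(3),'est centre',(t+r.apply([0,0,.1665])).round(4),'along',((t+r.apply([0,0,.1665])-S)@UP).round(4))
E
```

```text
time_s: 6.67
eef_pos: [0.4948, 0.2406, 0.1953]
eef_rot: [0.173, 0.734, 0.624, -0.203]
wrist_force: [-0.5, 0.4, -0.9]
opening: 0.658
grasp_force: 63.6
time_s: 6.83
eef_pos: [0.4948, 0.2415, 0.1964]
eef_rot: [0.173, 0.734, 0.625, -0.203]
wrist_force: [0.6, 0.3, -0.1]
opening: 0.657
grasp_force: 63.7
['top'] [  1.9  -0.5 168.6] 63.4 78.1 [np.float64(757.0)] centre [0.4808 0.1575 0.0509] axis [-0.012 -0.076 -0.997]
['side'] [ -8.2  91.5 197. ] -51.1 211.7 [np.float64(255.0)] centre [0.5678 0.1198 0.0318] axis [0.15  0.927 0.344]
['top', 'side'] [ 6.800e+00 -1.000e-01  1.739e+02] -0.3 636.5 [np.float64(757.0), np.float64(255.0)] centre [0.4814 0.1589 0.0439] axis [ 0.137  0.849 -0.51 ]
tool-frame up [-0.514  0.003 -0.858] -UP [-0.858  0.     0.514] est centre [0.4824 0.1578 0.0551] along 0.0307
```

```bash
python3 -m pendant '[[[0.4,1,0,2,0,0,0],[0.4,2,0,3.5,0,0,0],[0.4,3,0,5,0,0,0],[0.4,3,0,5,0,0,0]]]'
for i in 1 2 3 4 5 6; do python3 -m pendant '[[[0.4,0.25,0,0.43,0,0,0],[0.4,0.5,0,0.86,0,0,0],[0.4,0.5,0,0.86,0,0,0]]]' | egrep 'pos|force'; done
```

```text
time_s: 7.27
eef_pos: [0.4952, 0.2427, 0.1916]
eef_rot: [0.174, 0.733, 0.625, -0.202]
wrist_force: [0.4, 0.3, -0.0]
opening: 0.656
grasp_force: 64.3
eef_pos: [0.4952, 0.2427, 0.1908]
wrist_force: [0.6, 2.5, 1.7]
grasp_force: 65.0
eef_pos: [0.4953, 0.2426, 0.1899]
wrist_force: [0.4, 2.7, 3.3]
grasp_force: 66.0
eef_pos: [0.4953, 0.2427, 0.1889]
wrist_force: [-0.9, 5.0, 5.0]
grasp_force: 67.2
eef_pos: [0.4953, 0.2428, 0.1881]
wrist_force: [-0.5, 4.5, 8.4]
grasp_force: 68.1
eef_pos: [0.4954, 0.2429, 0.1876]
wrist_force: [-2.3, 5.0, 11.2]
grasp_force: 68.9
eef_pos: [0.4954, 0.243, 0.1874]
wrist_force: [-3.5, 6.2, 17.3]
grasp_force: 69.7
```

```bash
python3 -m pendant '[[[0.4,-1,0,-1.7,0,0,0],[0.4,-2.1,0,-3.4,0,0,0],[0.4,-2.1,0,-3.4,0,0,0]]]'
python3 - <<'E'
from h import *
look('d2','blue',60)
A=[]
for n,(x,y) in (('top',(110,215)),('side',(250,250))): A.append(cv2.resize(cv2.imread(f'pics/d2_{n}.png')[y:y+80,x:x+100],None,fx=6 if n=='top' else 2,fy=6 if n=='top' else 2))
A[1]=cv2.copyMakeBorder(A[1],0,480-160,0,0,cv2.BORDER_CONSTANT);cv2.imwrite('pics/d2.png',np.hstack(A))
E
```

```text
time_s: 9.02
eef_pos: [0.4952, 0.2424, 0.1899]
eef_rot: [0.174, 0.734, 0.625, -0.202]
wrist_force: [0.3, 3.0, 3.6]
opening: 0.656
grasp_force: 65.9
['top'] [  2.8  -1.2 170.4] 62.4 78.2 [np.float64(736.0)] centre [0.481  0.1584 0.0423] axis [-0.006 -0.058 -0.998]
['side'] [-13.3  90.2 184.2] -12.4 209.6 [np.float64(223.0)] centre [0.568  0.1233 0.039 ] axis [ 0.151  0.936 -0.318]
['top', 'side'] [ 25.9  -0.3 197.6] -1.7 602.4 [np.float64(736.0), np.float64(223.0)] centre [0.4829 0.164  0.0071] axis [ 0.139  0.861 -0.488]
```

View pics/d2.png

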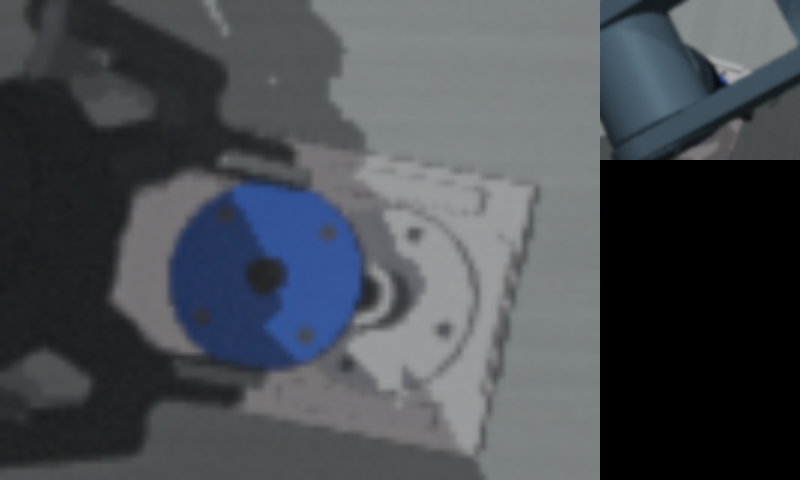

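Top view: blue centre is at crop (266,276) and the silver hub at (372,293), about 34 mm apart, so 14 mm remain to push. Raise clear and close in.

```bash
python3 -m pendant '[[[0.4,-0.5,0,-1,0,0,0],[0.4,-1.1,0,-2,0,0,0],[0.4,-1.1,0,-2,0,0,0]]]' | egrep 'pos|force'
python3 -m pendant '[[[0.4,-2,0,1.2,0,0,0],[0.4,-4,0,2.4,0,0,0],[0.4,-6,0,3.6,0,0,0],[0.4,-7.5,0,4.5,0,0,0],[0.4,-7.5,0,4.5,0,0,0]]]'| egrep 'pos|force'
for i in 1 2 3 ; do python3 -m pendant '[[[0.4,-0.4,0,0.25,0,0,0],[0.4,-0.86,0,0.51,0,0,0],[0.4,-0.86,0,0.51,0,0,0]]]' | egrep 'pos|wrist'; done
```

```text
eef_pos: [0.4949, 0.2421, 0.1915]
wrist_force: [0.4, -0.5, -0.5]
grasp_force: 64.2
eef_pos: [0.4935, 0.2333, 0.1916]
wrist_force: [-0.3, -0.5, -0.2]
grasp_force: 64.0
eef_pos: [0.4935, 0.2327, 0.1918]
wrist_force: [-0.6, 0.2, 0.4]
eef_pos: [0.4934, 0.2319, 0.1919]
wrist_force: [-0.2, 1.1, -0.9]
eef_pos: [0.4933, 0.2309, 0.1919]
wrist_force: [0.4, 1.0, -0.4]
```

```bash
for i in 1 2 3 4 5; do python3 -m pendant '[[[0.4,-0.4,0,0.25,0,0,0],[0.4,-0.86,0,0.51,0,0,0],[0.4,-0.86,0,0.51,0,0,0]]]' | egrep 'pos|wrist'; done
python3 - <<'E'
from h import *
look('d3','blue',60)
A=cv2.resize(cv2.imread('pics/d3_top.png')[215:295,110:210],None,fx=6,fy=6);cv2.imwrite('pics/d3.png',A)
E
```

```text
eef_pos: [0.4933, 0.2301, 0.1922]
wrist_force: [0.2, 2.5, 1.1]
eef_pos: [0.4933, 0.2295, 0.1925]
wrist_force: [0.8, 5.8, 2.5]
eef_pos: [0.4935, 0.2288, 0.1929]
wrist_force: [0.6, 8.1, 4.4]
eef_pos: [0.4937, 0.2282, 0.1934]
wrist_force: [1.9, 10.5, 6.4]
eef_pos: [0.4938, 0.2276, 0.1938]
wrist_force: [2.2, 11.7, 7.0]
['top'] [  2.5  -1.1 170.4] 61.6 68.2 [np.float64(764.0)] centre [0.4804 0.1439 0.046 ] axis [ 0.001 -0.04  -0.999]
['side'] [-14.3  97.2 209.1] -48.8 219.3 [np.float64(244.0)] centre [0.5724 0.0947 0.022 ] axis [0.147 0.939 0.312]
['top', 'side'] [ 23.1  -0.8 189.1] -0.5 640.4 [np.float64(764.0), np.float64(244.0)] centre [0.4823 0.1519 0.0193] axis [ 0.139  0.853 -0.503]
```

```bash
python3 -m pendant '[[[0.4,0.8,0,-0.5,0,0,0],[0.4,1.3,0,-0.8,0,0,0],[0.4,1.3,0,-0.8,0,0,0]]]' | egrep 'pos|wrist'
for i in 1 2 3 4; do python3 -m pendant '[[[0.4,0.25,0,0.43,0,0,0],[0.4,0.5,0,0.86,0,0,0],[0.4,0.5,0,0.86,0,0,0]]]' | egrep 'pos|wrist'; done
```

```text
eef_pos: [0.4937, 0.2286, 0.1932]
wrist_force: [1.8, 8.4, 4.5]
eef_pos: [0.4939, 0.2289, 0.1925]
wrist_force: [0.9, 11.2, 6.3]
eef_pos: [0.4939, 0.2292, 0.1918]
wrist_force: [0.2, 12.2, 8.5]
eef_pos: [0.494, 0.2294, 0.1912]
wrist_force: [-0.2, 13.0, 10.0]
eef_pos: [0.4941, 0.2295, 0.1905]
wrist_force: [0.6, 14.8, 12.2]
```

View pics/d3.png

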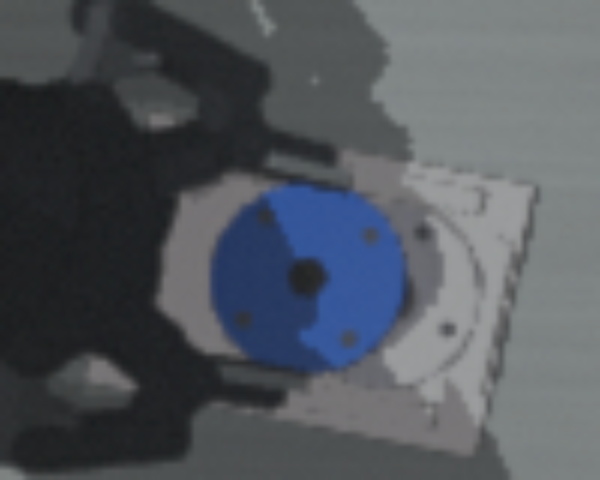

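```bash
python3 -m pendant '[[[0.4,0.8,0,-0.5,0,0,0],[0.4,2.1,0,-1.3,0,0,0],[0.4,2.1,0,-1.3,0,0,0]]]' | egrep 'pos|wrist'
for i in 1 2; do python3 -m pendant '[[[0.4,0.25,0,0.43,0,0,0],[0.4,0.5,0,0.86,0,0,0],[0.4,0.5,0,0.86,0,0,0]]]' | egrep 'pos|wrist'; done
python3 - <<'E'
from h import *
look('d4','blue',60)
E
```

```text
eef_pos: [0.4943, 0.2307, 0.1896]
wrist_force: [2.3, 6.5, 7.5]
eef_pos: [0.4943, 0.2307, 0.189]
wrist_force: [0.7, 7.3, 9.4]
eef_pos: [0.4944, 0.2308, 0.1884]
wrist_force: [-0.8, 8.3, 13.3]
['top'] [  8.3  -1.2 175.7] 68.2 72.2 [np.float64(724.0)] centre [0.4812 0.1489 0.0333] axis [-0.018 -0.157 -0.987]
['side'] [-22.2  78.4 157.4] -4.0 226.7 [np.float64(241.0)] centre [0.5569 0.1198 0.0652] axis [ 0.143  0.881 -0.451]
['top', 'side'] [ 21.   -0.3 194.3] -1.1 608.0 [np.float64(724.0), np.float64(241.0)] centre [0.4825 0.1501 0.0108] axis [ 0.14   0.856 -0.497]
```

```bash
cat >> h.py <<'E'
def look2(tag,col,xz=(.0025,.1704),shoot=True,tp=None):
    o,t,r=obs()
    if shoot: cv2.imwrite(f'pics/{tag}_top.png',ctrl.camera('top')[:,:,::-1])
    if tp: t=np.array(tp[0]);w=tp[1];r=Ro.from_quat([w[1],w[2],w[3],w[0]])
    im=cv2.imread(f'pics/{tag}_top.png')[:,:,::-1]
    p=proj('top',t+r.apply([0,0,.16]))[0].astype(int);B=(p[0]-30,p[1]-30,60,60);M=mask(im,col,B)
    res=[]
    for ang in np.radians(np.arange(40,90,2)):
        a=r.apply([np.cos(ang),0,np.sin(ang)]);Y=r.apply([0,1,0]);R=np.c_[np.cross(Y,a),Y,a]
        q=minimize(lambda d:((sil('top',t+r.apply([xz[0]+d[0],d[1],xz[1]])-.003*a,R,B)-M)**2).sum()+ (d[0]/.002)**2,[0,-.001],method='Nelder-Mead',options=dict(initial_simplex=[[0,-.001],[.002,-.001],[0,.001]]))
        res.append((q.fun,np.degrees(ang),q.x*1000,np.degrees(np.arctan2(a@UP,-a[2]))))
    res.sort(key=lambda k:k[0]);print(tag,M.sum(),[(round(k[0],1),round(k[1]),k[2].round(1).tolist(),'hub tip +UP deg',round(k[3],1)) for k in res[:3]])
E
python3 - <<'E'
from h import *
Q=[0.174,0.733,0.625,-0.2025]
look2('st','blue',shoot=False,tp=([0.4983,0.2613,0.2617],[0.173,0.732,0.627,-0.203]))
look2('d2','blue',shoot=False,tp=([0.4952,0.2424,0.1899],Q))
look2('d3','blue',shoot=False,tp=([0.4938,0.2276,0.1938],Q))
look2('d4','blue',shoot=False)
E
python3 -m pendant '[[[0.4,-1,0,-1.7,0,0,0],[0.4,-2,0,-3.4,0,0,0],[0.4,-4,0,-6.8,0,0,0],[0.4,-4,0,-6.8,0,0,0]]]'
python3 - <<'E'
from h import *
look2('d5','blue')
E
```

```text
st 876.0 [(np.float64(85.9), 62, [-1.1, -0.6], 'hub tip +UP deg', np.float64(-2.9)), (np.float64(86.5), 64, [-1.0, -0.6], 'hub tip +UP deg', np.float64(-4.9)), (np.float64(87.0), 60, [-1.0, -0.5], 'hub tip +UP deg', np.float64(-0.9))]
d2 736.0 [(np.float64(74.8), 66, [0.5, -0.9], 'hub tip +UP deg', np.float64(-7.0)), (np.float64(75.4), 68, [0.6, -1.0], 'hub tip +UP deg', np.float64(-9.0)), (np.float64(76.2), 64, [0.5, -1.0], 'hub tip +UP deg', np.float64(-5.0))]
d3 764.0 [(np.float64(68.7), 62, [1.1, -0.3], 'hub tip +UP deg', np.float64(-3.0)), (np.float64(69.0), 60, [1.1, -0.4], 'hub tip +UP deg', np.float64(-1.0)), (np.float64(69.5), 64, [0.9, -0.3], 'hub tip +UP deg', np.float64(-5.0))]
d4 724.0 [(np.float64(75.5), 68, [0.4, -1.3], 'hub tip +UP deg', np.float64(-8.8)), (np.float64(75.6), 70, [0.4, -1.3], 'hub tip +UP deg', np.float64(-10.8)), (np.float64(77.7), 66, [0.4, -1.3], 'hub tip +UP deg', np.float64(-6.8))]
time_s: 14.32
eef_pos: [0.4929, 0.2296, 0.194]
eef_rot: [0.174, 0.734, 0.625, -0.203]
wrist_force: [0.4, 1.4, -0.6]
opening: 0.661
grasp_force: 63.7
d5 756.0 [(np.float64(76.0), 62, [0.1, -1.1], 'hub tip +UP deg', np.float64(-3.0)), (np.float64(76.3), 60, [0.1, -1.2], 'hub tip +UP deg', np.float64(-1.0)), (np.float64(76.8), 64, [0.1, -1.3], 'hub tip +UP deg', np.float64(-5.0))]
```

```bash
python3 -m pendant '[[[0.4,0.6,0,1,0,0,0],[0.4,1.3,0,2.2,0,0,0],[0.4,1.3,0,2.2,0,0,0]]]' | egrep 'pos|wrist'
for i in 1 2 3; do python3 -m pendant '[[[0.4,0.25,0,0.43,0,0,0],[0.4,0.5,0,0.86,0,0,0],[0.4,0.5,0,0.86,0,0,0]]]' | egrep 'pos|wrist'; done
```

```text
eef_pos: [0.4933, 0.2302, 0.1914]
wrist_force: [1.1, 4.7, 2.5]
eef_pos: [0.4934, 0.2305, 0.1908]
wrist_force: [0.2, 5.6, 4.2]
eef_pos: [0.4934, 0.2306, 0.1901]
wrist_force: [-0.2, 7.4, 7.8]
eef_pos: [0.4935, 0.2308, 0.1894]
wrist_force: [-1.4, 8.7, 9.1]
```

```bash
python3 -m pendant '[[[0.4,0.6,0,-0.4,0,0,0],[0.4,1.3,0,-0.8,0,0,0],[0.4,1.3,0,-0.8,0,0,0]]]' | egrep 'pos|wrist'
python3 -m pendant '[[[0.7,0,0,0,0,0,0],[0.74,0,0,0,0,0,0],[0.78,0,0,0,0,0,0],[0.85,0,0,0,0,0,0],[0.85,0,0,0,0,0,0]]]'
python3 - <<'E'
from h import *
look2('r1','blue')
im=ctrl.camera('top');c=im[215:300,110:215].astype(int);m=((c[...,2]-c[...,0]>35)&(c[...,2]>c[...,1]+15)).astype(np.uint8)
k=cv2.morphologyEx(m,cv2.MORPH_CLOSE,np.ones((7,7)));cs,_=cv2.findContours(k,0,2);e=cv2.fitEllipse(max(cs,key=cv2.contourArea));print(e)
for z in(.046,): print(ray('top',np.array(e[0])+[110,215],z).round(4))
# ideal ellipse for level disc
X=ray('top',np.array(e[0])+[110,215],.046);pp=proj('top',X+np.c_[C*.03,0*th]).astype(np.float32);print('level disc:',cv2.fitEllipse(pp))
E
```

```text
eef_pos: [0.4936, 0.2314, 0.189]
wrist_force: [-0.3, 2.7, 6.6]
time_s: 16.03
eef_pos: [0.4931, 0.2311, 0.188]
eef_rot: [0.174, 0.734, 0.625, -0.203]
wrist_force: [0.4, -0.2, -0.4]
opening: 0.852
grasp_force: 0.0
r1 723.0 [(np.float64(74.8), 68, [1.4, -1.1], 'hub tip +UP deg', np.float64(-9.0)), (np.float64(75.1), 70, [1.4, -1.1], 'hub tip +UP deg', np.float64(-11.0)), (np.float64(77.0), 66, [1.7, -1.2], 'hub tip +UP deg', np.float64(-7.0))]
((49.660579681396484, 46.84538650512695), (30.25544548034668, 31.2228946685791), 49.24209213256836)
[0.4783 0.1464 0.046 ]
level disc: ((159.6609649658203, 261.9279479980469), (31.42925262451172, 32.73379898071289), 42.532798767089844)
```

Blue is released, and its ellipse matches a level disc. Re-grip it while level, nudge lightly against the silver hub, then release.

```bash
python3 -m pendant '[[[0.6,0,0,0,0,0,0],[0.4,0,0,0,0,0,0],[0.4,0,0,0,0,0,0],[0.4,0,0,0,0,0,0]]]' | egrep 'pos|force'
for i in 1 2 3 4; do python3 -m pendant '[[[0.4,-0.4,0,0.25,0,0,0],[0.4,-0.86,0,0.51,0,0,0]]]' | egrep 'pos|wrist'; done
```

```text
eef_pos: [0.4934, 0.2318, 0.1892]
wrist_force: [-2.1, 3.8, 6.1]
grasp_force: 61.9
eef_pos: [0.4933, 0.2313, 0.1893]
wrist_force: [-1.7, 7.4, 6.1]
eef_pos: [0.4933, 0.2309, 0.1894]
wrist_force: [-2.4, 11.5, 6.3]
eef_pos: [0.4935, 0.2303, 0.1898]
wrist_force: [-0.3, 12.5, 7.4]
eef_pos: [0.4938, 0.2298, 0.1902]
wrist_force: [0.5, 16.4, 8.4]
```

```bash
python3 -m pendant '[[[0.4,0.9,0,-0.5,0,0,0],[0.4,1.9,0,-1.1,0,0,0],[0.4,1.9,0,-1.1,0,0,0]]]' | egrep 'pos|wrist'
python3 -m pendant '[[[0.7,0,0,0,0,0,0],[0.78,0,0,0,0,0,0],[0.9,0,0,0,0,0,0],[1,0,0,0,0,0,0],[1,0,0,0,0,0,0]]]'
python3 -m pendant '[[[1,0,0,-10,0,0,0],[1,0,0,-30,0,0,0],[1,0,0,-60,0,0,0],[1,0,0,-90,0,0,0],[1,0,0,-120,0,0,0]]]'
python3 - <<'E'
from h import *
im=ctrl.camera('top');cv2.imwrite('pics/rr_top.png',im[:,:,::-1]);c=im[215:300,110:215].astype(int);m=((c[...,2]-c[...,0]>35)&(c[...,2]>c[...,1]+15)).astype(np.uint8)
k=cv2.morphologyEx(m,cv2.MORPH_CLOSE,np.ones((7,7)));cs,_=cv2.findContours(k,0,2);e=cv2.fitEllipse(max(cs,key=cv2.contourArea));print(e,ray('top',np.array(e[0])+[110,215],.046).round(4))
cv2.imwrite('pics/rr_side.png',ctrl.camera('side')[:,:,::-1])
o,t,r=obs();print(o['q'])
R=tool(np.radians(-15),np.radians(45));u=np.array([np.sin(np.radians(15)),np.cos(np.radians(15)),0])
c=np.array([.5480,-.0590,.036]);plan(c-R.apply([0,0,.08]),R,.162,20,up=.03)
E
```

```text
eef_pos: [0.4939, 0.2309, 0.1895]
wrist_force: [1.8, 7.5, 4.0]
time_s: 17.8
eef_pos: [0.4929, 0.2293, 0.1881]
eef_rot: [0.174, 0.734, 0.625, -0.203]
wrist_force: [-1.1, -0.3, -0.3]
opening: 0.999
grasp_force: 0.0
time_s: 18.22
eef_pos: [0.5025, 0.2912, 0.2929]
eef_rot: [0.174, 0.734, 0.625, -0.202]
wrist_force: [0.5, 1.0, 0.1]
opening: 0.997
grasp_force: 0.0
((49.54337692260742, 46.392215728759766), (30.548419952392578, 31.703306198120117), 38.391845703125) [0.4791 0.1466 0.046 ]
[ 0.43148725  0.43793025  1.55309436 -0.44571256  1.47091501  0.70900217]
1 [-22, 4, 13] [-0.0, 0.066, 0.006]
2 [-44, 8, 26] [-0.0, 0.132, 0.011]
3 [-66, 12, 39] [-0.0, 0.198, 0.017]
4 [-88, 16, 53] [-0.001, 0.264, 0.023]
5 [-109, 20, 66] [-0.001, 0.33, 0.028]
6 [-25, 5, 7] [-0.0, 0.066, 0.006]
7 [-49, 9, 14] [-0.0, 0.132, 0.011]
8 [-73, 14, 22] [-0.0, 0.198, 0.017]
9 [-98, 18, 30] [-0.001, 0.264, 0.023]
10 [-122, 23, 40] [-0.001, 0.33, 0.028]
11 [-26, 5, 2] [-0.0, 0.066, 0.006]
12 [-52, 11, 4] [-0.0, 0.132, 0.011]
13 [-77, 16, 8] [-0.0, 0.198, 0.017]
14 [-103, 21, 11] [-0.001, 0.264, 0.023]
15 [-130, 26, 16] [-0.001, 0.33, 0.028]
16 [-26, 6, -4] [-0.0, 0.066, 0.006]
17 [-53, 12, -7] [-0.0, 0.132, 0.011]
18 [-79, 18, -10] [-0.0, 0.198, 0.017]
19 [-106, 24, -13] [-0.001, 0.264, 0.023]
20 [-132, 30, -16] [-0.001, 0.33, 0.028]
```

```bash
python3 -m pendant '[[[1,-22,4,13,0,0.066,0.006],[1,-44,8,26,0,0.132,0.011],[1,-66,12,39,0,0.198,0.017],[1,-88,16,53,-0.001,0.264,0.023],[1,-109,20,66,-0.001,0.33,0.028]]]' | egrep 'pos|wrist'
python3 -m pendant '[[[1,-25,5,7,0,0.066,0.006],[1,-49,9,14,0,0.132,0.011],[1,-73,14,22,0,0.198,0.017],[1,-98,18,30,-0.001,0.264,0.023],[1,-122,23,40,-0.001,0.33,0.028]]]' | egrep 'pos|wrist'
python3 -m pendant '[[[1,-26,5,2,0,0.066,0.006],[1,-52,11,4,0,0.132,0.011],[1,-77,16,8,0,0.198,0.017],[1,-103,21,11,-0.001,0.264,0.023],[1,-130,26,16,-0.001,0.33,0.028]]]' | egrep 'pos|wrist'
python3 -m pendant '[[[1,-26,6,-4,0,0.066,0.006],[1,-53,12,-7,0,0.132,0.011],[1,-79,18,-10,0,0.198,0.017],[1,-106,24,-13,-0.001,0.264,0.023],[1,-132,30,-16,-0.001,0.33,0.028]]]' | egrep 'pos|wrist'
python3 -m pendant '[[[1,0,0,0,0,0,0]]]' >/dev/null
python3 - <<'E'
from h import *
R=tool(np.radians(-15),np.radians(45))
c=np.array([.5480,-.0590,.036]);go(c,R,.162);print(obs()[0]['q'])
# stack check while the arm is away
im=ctrl.camera('top');cv2.imwrite('pics/s2_top.png',im[:,:,::-1]);c=im[215:300,110:215].astype(int);m=((c[...,2]-c[...,0]>35)&(c[...,2]>c[...,1]+15)).astype(np.uint8)
k=cv2.morphologyEx(m,cv2.MORPH_CLOSE,np.ones((7,7)));cs,_=cv2.findContours(k,0,2);e=cv2.fitEllipse(max(cs,key=cv2.contourArea));b=np.array(e[0])+[110,215];print(e,ray('top',b,.046).round(4))
# bright profile along the stack axis from blue centre towards silver's far edge
g=im.astype(float).mean(2);B=ray('top',b,.046)
for z in(.014,.04):
    s=np.arange(20,56,1)*1e-3;pt=proj('top',np.c_[(B[:2]-UP[:2]*s[:,None]),0*s+z]).astype(np.float32)
    print(z,cv2.remap(g.astype(np.float32),pt[:,:1],pt[:,1:],1).ravel().round().astype(int).tolist())
E
```

```text
eef_pos: [0.5017, 0.1604, 0.2907]
wrist_force: [-0.1, 0.8, -0.2]
eef_pos: [0.5012, 0.0306, 0.2777]
wrist_force: [-0.3, -0.4, 0.4]
eef_pos: [0.5005, -0.0993, 0.2465]
wrist_force: [1.1, -0.3, 0.4]
eef_pos: [0.5, -0.2289, 0.203]
wrist_force: [-0.7, 0.1, -0.3]
shift [10.2  2.  81.8] turn [-0.0014  0.0019 -0.0096] t 20.07
[-0.81590016  0.52082797  1.72722217  0.65183247  1.41653475 -0.82577114]
((49.54457092285156, 46.3731803894043), (30.622852325439453, 31.82305335998535), 41.98473358154297) [0.4792 0.1466 0.046 ]
0.014 [115, 104, 87, 77, 72, 72, 74, 78, 83, 99, 121, 130, 136, 154, 175, 181, 182, 182, 181, 181, 181, 181, 182, 182, 181, 181, 181, 179, 178, 166, 154, 166, 180, 181, 182, 179]
0.04 [116, 116, 116, 116, 117, 116, 115, 105, 89, 79, 72, 72, 74, 78, 83, 103, 123, 130, 138, 161, 180, 182, 183, 182, 181, 182, 182, 182, 182, 182, 182, 181, 180, 178, 168, 154]
```

The silver brim's far edge is 50 mm from blue's centre, i.e. a 20 mm axis distance, so the hubs touch. Now grasp black.

```bash
python3 -m pendant '[[[1,5,1,0,0,0,-0.01],[1,10,2,10,0,0,-0.01],[1,10,2,30,0,0,-0.01],[1,10,2,50,0,0,-0.01],[1,10,2,64,0,0,-0.01]]]' | egrep 'pos|wrist'
python3 -m pendant '[[[1,0,0,8,0,0,0],[1,0,0,16,0,0,0],[1,0,0,17,0,0,0],[1,0,0,17,0,0,0]]]'| egrep 'pos|wrist'
python3 - <<'E'
from h import *
R=tool(np.radians(-15),np.radians(45));go([.5480,-.0590,.036],R,.162)
E
```

```text
eef_pos: [0.5158, -0.1742, 0.1647]
wrist_force: [-0.0, 0.0, 0.3]
eef_pos: [0.5188, -0.1656, 0.153]
wrist_force: [0.1, -0.7, 0.6]
shift [-4.6  0.6 -1.1] turn [-0.0047  0.0045  0.0056] t 20.87
```

```bash
python3 -m pendant '[[[1,-2,0.5,-0.5,0,0,0],[1,-4.5,0.5,-1,0,0,0],[1,-4.5,0.5,-1,0,0,0]]]'| egrep 'pos|wrist'
python3 -m pendant '[[[0.85,0,0,0,0,0,0],[0.75,0,0,0,0,0,0],[0.6,0,0,0,0,0,0],[0.4,0,0,0,0,0,0],[0.4,0,0,0,0,0,0]]]'
python3 -m pendant '[[[0.4,0,0,0,0,0,0],[0.4,0,0,0,0,0,0]]]'|egrep 'wrist|opening|grasp'
python3 -m pendant '[[[0.4,5,0,-5,0,0,0],[0.4,12,0,-12,0,0,0],[0.4,20,0,-20,0,0,0],[0.4,30,0,-30,0,0,0],[0.4,40,0,-40,0,0,0]]]'|egrep 'pos|wrist|opening|grasp'
python3 -m pendant '[[[0.4,25,0,-25,0,0,0],[0.4,50,0,-50,0,0,0],[0.4,50,0,-50,0,0,0],[0.4,50,0,-50,0,0,0]]]'|egrep 'pos|wrist|opening|grasp'
python3 - <<'E'
from h import *
# hub points opposite to tool x here: angle near 180-(-45-6)... try both thresholds
for c in (50,62): look(f'k{c}',c,45+180-6-0)
E
```

```text
eef_pos: [0.5182, -0.171, 0.1507]
wrist_force: [-1.1, 1.5, -0.3]
time_s: 21.53
eef_pos: [0.5181, -0.1702, 0.151]
eef_rot: [-0.233, 0.732, 0.565, 0.301]
wrist_force: [-4.0, -1.6, 5.6]
opening: 0.667
grasp_force: 62.4
wrist_force: [-2.6, -1.9, 4.6]
opening: 0.671
grasp_force: 62.4
eef_pos: [0.5182, -0.1694, 0.2085]
wrist_force: [0.1, -0.2, -0.8]
opening: 0.668
grasp_force: 63.7
eef_pos: [0.519, -0.1696, 0.281]
wrist_force: [-0.3, -0.3, -1.9]
opening: 0.666
grasp_force: 64.0
['top'] [ -2.4  -1.5 163.1] 219.9 361.5 [np.float64(164.0)] centre [ 0.5467 -0.0602  0.1632] axis [-0.251 -0.965 -0.082]
['side'] [  2.3   2.1 161.1] 220.6 674.4 [np.float64(1083.0)] centre [ 0.5506 -0.0592  0.1679] axis [-0.251 -0.965 -0.069]
['top', 'side'] [ -1.7   2.5 161.7] 220.1 1070.3 [np.float64(164.0), np.float64(1083.0)] centre [ 0.5504 -0.0617  0.1648] axis [-0.251 -0.965 -0.079]
['top'] [ -6.9  -0.5 170.4] 220.1 938.1 [np.float64(1182.0)] centre [ 0.5466 -0.0575  0.1519] axis [-0.251 -0.964 -0.081]
['side'] [  3.9   0.8 161.7] 219.3 1105.9 [np.float64(1540.0)] centre [ 0.5482 -0.0563  0.1657] axis [-0.251 -0.963 -0.094]
['top', 'side'] [ -0.4  -0.3 162.4] 220.2 2078.8 [np.float64(1182.0), np.float64(1540.0)] centre [ 0.5465 -0.0586  0.1622] axis [-0.251 -0.965 -0.079]
```

Black is held and the hub droop is about 5–6°, matching its lean. Transit to above the silver mount.

Run:
```python
from h import *
R=tool(YP,np.radians(-50));S=np.array([.4775,.1274,0])
plan(S+[0,0,.10],R,.163,15,up=.03)
```

```text
1 [20, -8, 18] [-0.0, -0.11, -0.007]
2 [40, -17, 36] [-0.001, -0.22, -0.014]
3 [59, -25, 54] [-0.001, -0.331, -0.022]
4 [78, -34, 73] [-0.002, -0.441, -0.029]
5 [96, -42, 93] [-0.002, -0.551, -0.036]
6 [26, -8, 8] [-0.0, -0.11, -0.007]
7 [51, -15, 18] [-0.001, -0.22, -0.014]
8 [76, -23, 28] [-0.001, -0.331, -0.022]
9 [101, -31, 40] [-0.002, -0.441, -0.029]
10 [126, -38, 53] [-0.002, -0.551, -0.036]
11 [28, -7, -1] [-0.0, -0.11, -0.007]
12 [57, -14, 0] [-0.001, -0.22, -0.014]
13 [86, -20, 1] [-0.001, -0.331, -0.022]
14 [115, -27, 2] [-0.002, -0.441, -0.029]
15 [145, -34, 4] [-0.002, -0.551, -0.036]
```

```bash
python3 -m pendant '[[[0.4,20,-8,18,0,-0.11,-0.007],[0.4,40,-17,36,-0.001,-0.22,-0.014],[0.4,59,-25,54,-0.001,-0.331,-0.022],[0.4,78,-34,73,-0.002,-0.441,-0.029],[0.4,96,-42,93,-0.002,-0.551,-0.036]]]'|egrep 'pos|wrist'
python3 -m pendant '[[[0.4,26,-8,8,0,-0.11,-0.007],[0.4,51,-15,18,-0.001,-0.22,-0.014],[0.4,76,-23,28,-0.001,-0.331,-0.022],[0.4,101,-31,40,-0.002,-0.441,-0.029],[0.4,126,-38,53,-0.002,-0.551,-0.036]]]'|egrep 'pos|wrist'
python3 -m pendant '[[[0.4,28,-7,-1,0,-0.11,-0.007],[0.4,57,-14,0,-0.001,-0.22,-0.014],[0.4,86,-20,1,-0.001,-0.331,-0.022],[0.4,115,-27,2,-0.002,-0.441,-0.029],[0.4,145,-34,4,-0.002,-0.551,-0.036]]]'|egrep 'pos|wrist'
python3 -m pendant '[[[0.4,0,0,0,0,0,0],[0.4,0,0,0,0,0,0]]]' |egrep 'pos|wrist|grasp'
python3 - <<'E'
from h import *
R=tool(YP,np.radians(-50));S=np.array([.4775,.1274,0])
go(S+[0,0,.10],R,.163);print(obs()[0]['q'])
im=ctrl.camera('top');cv2.imwrite('pics/b1_top.png',im[:,:,::-1])
p=proj('top',S+[0,0,.1])[0].round(1);print(p)
g=im.max(2);x,y=p.astype(int)
for r in range(y-26,y+27,2): print(' '.join('%3d'%v for v in g[r,x-30:x+31:2]))
E
```

```text
eef_pos: [0.5107, -0.0283, 0.2783]
wrist_force: [0.7, -0.0, -1.3]
eef_pos: [0.5041, 0.1118, 0.2546]
wrist_force: [0.0, -0.3, -0.9]
eef_pos: [0.4973, 0.2518, 0.2035]
wrist_force: [0.9, 0.1, -1.4]
eef_pos: [0.4965, 0.2516, 0.2014]
wrist_force: [-0.2, 0.4, -0.3]
grasp_force: 64.1
shift [-3.1  0.9 -1.6] turn [-0.0009  0.0034  0.0055] t 24.07
[ 0.42486998  0.62200024  1.58653243 -0.69590614  1.53037983  0.82977443]
[162.6 260.5]
 84  88 112  93  68  44  42  48  45  45  68  85  87  87  86  88  88  88  88  88  89  89  89  88  90  89  87  91 129 137 135
 56  43  47  41  36  43  45  46  46  45  47  45  58  74  84  85  87  84  85  85  86  85  86  86  88  87  87  88  89 132 133
 40  43  42  44  32  47  44  45  45  45  47  44  47  45  48  53  56  83 133 135 130  95  87  88  86  89  88  88  88 100 136
 44  44  44  45  33  45  45  45  45  45  75 120 102  75  59  52  49  45  67 116 121 139 127  85  88  89  91  90  89  96 136
 43  43  44  44  38  53  66  74  57  39  56  98 116 118 121 120 117  80  83 128 152 149 118 117  97  88  89  85  87 125 133
 42  48  58  75  93  94  99  99  93  94  91  65  52 
[... 1975 characters left out ...]
  36  36  39  50  46  50  50  48  60 113 116 115 152 157 145 122 156 156 152  90
 41  44  42  44  42  43 104 120 117 117 101  73  64  55  43  51  57  74 124 155 157 157 156 153 125 151 156 156 156 133  90
 35  40  43  43  45  42  43  65  94 113 115 118 122 122 119 111 102 154 144 134 131 129 131 150 157 156 155 156 155 115 117
 30  41  41  42  42  39  42  44  43  43  42  50  55  68 118 105 115 126 157 154 155 155 154 141 118 105 154 156 156 149 127
 40  41  41  44  52  82  81  74  58  54  50  47  43  50 117 117 119 119 130 156 154 155 155 156 157 111 156 156 156 129 128
 39  39  39  45  82  81  83  83  85  83  82  84  83  83  85  78  82 110 114 148 155 155 155 155 154 133 156 155 156  91 131
```

```bash
cat >> h.py <<'E'
def lookk(tag,z,shoot=True):
    if shoot: cv2.imwrite(f'pics/{tag}_top.png',ctrl.camera('top')[:,:,::-1])
    im=cv2.imread(f'pics/{tag}_top.png')[:,:,::-1]
    c0=np.array([.4775,.128,z]);p=proj('top',c0)[0].astype(int);B=(p[0]-30,p[1]-30,60,60);M=mask(im,80,B)
    L=np.array([UP[1],-UP[0],0]);lx=proj('top',c0+.01*L)[0]-proj('top',c0)[0];k=np.linalg.norm(lx)/10;lx/=np.linalg.norm(lx)
    yy,xx=np.mgrid[:60,:60];lat=((xx+B[0]-p[0])*lx[0]+(yy+B[1]-p[1])*lx[1])/k;W=(abs(lat)<21)
    al=((xx+B[0]-p[0])*-lx[1]+(yy+B[1]-p[1])*lx[0])/k;W&=(abs(al)<40)
    def f(q):
        a=UP*np.sin(q[2])+np.array([0,0,np.cos(q[2])]);X=L;R=np.c_[X,np.cross(a,X),a]
        return ((sil('top',np.array([q[0],q[1],z])-.003*a,R,B)-M)**2*W).sum()+(q[2]/.15)**2
    x0=np.array([.4775,.128,0]);q=minimize(f,x0,method='Nelder-Mead',options=dict(initial_simplex=x0+np.r_[np.zeros((1,3)),np.diag([.005,.006,.1])]))
    d=q.x[:2]-np.array([.4760,.1269]);print(tag,q.x[:2].round(4),'tilt',np.degrees(q.x[2]).round(1),round(q.fun,1),M.sum(),'err along UP mm',(d@UP[:2]*1e3).round(1),'lateral',(d@L[:2]*1e3).round(1))
E
python3 - <<'E'
from h import *
o,t,r=obs();z=(t+r.apply([0,0,.163]));print(z);lookk('b1',z[2],False)
R=tool(YP,np.radians(-50));S=np.array([.4775,.1274,0]);go(S+[0,0,.060],R,.163)
E
```

```text
[0.47739488 0.12714951 0.09846589]
b1 [0.4755 0.1291] tilt -1.4 11.3 1599.0 err along UP mm 2.1 lateral -0.8
shift [29.4  0.1 24.5] turn [-0.0006  0.0017  0.0025] t 24.12
```

```bash
python3 -m pendant '[[[0.4,5,0,4,0,0,0],[0.4,12,0.5,10,0,0,0],[0.4,20,1,16,0,0,0],[0.4,26,1,21,0,0,0],[0.4,29,1,24,0,0,0]]]'|egrep 'pos|wrist'
python3 -m pendant '[[[0.4,0,0,0,0,0,0],[0.4,0,0,0,0,0,0],[0.4,0,0,0,0,0,0]]]' |egrep 'pos|wrist|grasp'
python3 - <<'E'
from h import *
o,t,r=obs();z=(t+r.apply([0,0,.163]));print(z);lookk('b2',z[2]);lookk('b2',z[2]-.003,False)
print('tool-frame down',r.inv().apply([0,0,-1]).round(3),'UP',r.inv().apply(UP).round(3))
E
```

```text
eef_pos: [0.499, 0.2495, 0.1664]
wrist_force: [0.3, -0.4, -1.0]
eef_pos: [0.4994, 0.2504, 0.1678]
wrist_force: [0.5, -0.1, -0.3]
grasp_force: 64.1
[0.47975773 0.12698575 0.06313588]
b2 [0.4782 0.1284] tilt 1.7 21.1 1539.0 err along UP mm 1.9 lateral 1.9
b2 [0.4782 0.1292] tilt 1.0 20.9 1539.0 err along UP mm 2.6 lateral 1.8
tool-frame down [ 0.767 -0.002  0.642] UP [ 0.642 -0.    -0.767]
```

```bash
python3 -m pendant '[[[0.4,1.5,-0.5,2,0,0,0],[0.4,3,-1,4,0,0,0],[0.4,5,-1.5,6,0,0,0],[0.4,6.4,-2,7.9,0,0,0],[0.4,6.4,-2,7.9,0,0,0]]]'|egrep 'pos|wrist'
python3 -m pendant '[[[0.4,0,0,0,0,0,0],[0.4,0,0,0,0,0,0]]]' |egrep 'pos|wrist|grasp'
python3 - <<'E'
from h import *
o,t,r=obs();z=(t+r.apply([0,0,.163]));print(z);lookk('b3',z[2])
E
```

```text
eef_pos: [0.4965, 0.2487, 0.1569]
wrist_force: [-0.6, 0.7, -0.4]
eef_pos: [0.4969, 0.2488, 0.1575]
wrist_force: [0.9, -0.5, -1.0]
grasp_force: 64.1
[0.47731104 0.12542846 0.0528867 ]
b3 [0.4755 0.1266] tilt 3.9 26.6 1584.0 err along UP mm -0.4 lateral -0.5
```

```bash
for i in 1 2 3 4; do python3 -m pendant '[[[0.4,0.4,0,0.3,0,0,0],[0.4,0.77,0,0.64,0,0,0],[0.4,0.77,0,0.64,0,0,0]]]' | egrep 'pos|wrist'; done
```

```text
eef_pos: [0.4969, 0.2488, 0.1565]
wrist_force: [0.3, 0.3, -0.4]
eef_pos: [0.4969, 0.2488, 0.1554]
wrist_force: [0.8, 0.0, -1.1]
eef_pos: [0.4969, 0.2488, 0.1544]
wrist_force: [0.3, 0.3, -0.7]
eef_pos: [0.4969, 0.2488, 0.1535]
wrist_force: [0.5, 0.5, -0.5]
```

```bash
for i in 1 2 3 4; do python3 -m pendant '[[[0.4,0.3,0,0.25,0,0,0],[0.4,0.6,0,0.5,0,0,0],[0.4,0.6,0,0.5,0,0,0]]]' | egrep 'pos|wrist'; done
```

```text
eef_pos: [0.497, 0.2489, 0.153]
wrist_force: [-0.2, 0.0, 0.4]
eef_pos: [0.497, 0.2489, 0.1527]
wrist_force: [-2.6, 0.7, 5.8]
eef_pos: [0.497, 0.249, 0.1525]
wrist_force: [-3.1, 2.0, 9.4]
eef_pos: [0.4971, 0.2491, 0.1524]
wrist_force: [-4.3, 2.3, 13.5]
```

```bash
python3 -m pendant '[[[0.4,-0.5,0,-0.4,0,0,0],[0.4,-1.1,0,-0.9,0,0,0],[0.4,-1.1,0,-0.9,0,0,0]]]' | egrep 'pos|wrist'
python3 - <<'E'
from h import *
lookk('b4',.049)
im=ctrl.camera('top');c=im[215:300,110:215].astype(int);m=((c[...,2]-c[...,0]>35)&(c[...,2]>c[...,1]+15)).astype(np.uint8);print(m.sum())
s=cv2.imread('pics/s2_top.png')[215:300,110:215,::-1].astype(int);m0=((s[...,2]-s[...,0]>35)&(s[...,2]>s[...,1]+15))
ys,xs=np.nonzero(m);y0,x0=np.nonzero(m0);print('blue left edge now/before',xs.min(),x0.min(),'rows',ys.min(),ys.max(),y0.min(),y0.max())
E
```

```text
eef_pos: [0.497, 0.2489, 0.1527]
wrist_force: [-2.3, 2.2, 7.0]
b4 [0.4754 0.1263] tilt 3.0 21.2 1562.0 err along UP mm -0.7 lateral -0.5
289
blue left edge now/before 34 34 rows 31 61 31 62
```

```bash
python3 -m pendant '[[[0.68,0,0,0,0,0,0],[0.71,0,0,0,0,0,0],[0.76,0,0,0,0,0,0],[0.85,0,0,0,0,0,0],[0.9,0,0,0,0,0,0]]]'
python3 - <<'E'
from h import *
lookk('b5',.049)
E
python3 -m pendant '[[[1,0,0,-5,0,0,0],[1,0,0,-15,0,0,0],[1,0,0,-40,0,0,0],[1,0,0,-70,0,0,0],[1,0,0,-100,0,0,0]]]' | egrep 'pos|wrist'
python3 -m pendant '[[[1,0,0,-25,0,0,0],[1,0,0,-50,0,0,0],[1,0,0,-75,0,0,0],[1,0,0,-75,0,0,0],[1,0,0,-75,0,0,0]]]' | egrep 'pos|wrist'
python3 - <<'E'
from h import *
lookk('f',.049)
im=ctrl.camera('top');g=im.astype(np.float32).mean(2)
c=im[215:300,110:215].astype(int);m=((c[...,2]-c[...,0]>35)&(c[...,2]>c[...,1]+15));s=cv2.imread('pics/s2_top.png')[215:300,110:215,::-1].astype(int);m0=((s[...,2]-s[...,0]>35)&(s[...,2]>s[...,1]+15))
for a in(m,m0): ys,xs=np.nonzero(a);print('blue left/rows',xs.min(),ys.min(),ys.max())
S=np.array([.476,.1269]);d=np.arange(22,40)*1e-3;pt=proj('top',np.c_[S-UP[:2]*d[:,None],0*d+.014]).astype(np.float32);print('silver edge',cv2.remap(g,pt[:,:1],pt[:,1:],1).ravel().round().astype(int).tolist())
sd=ctrl.camera('side');A=cv2.resize(im[210:310,105:205],None,fx=4,fy=4);B=cv2.resize(sd[250:350,250:350],None,fx=4,fy=4,interpolation=cv2.INTER_CUBIC)
cv2.imwrite('pics/final.png',np.hstack([A,B])[:,:,::-1])
E
```

```text
time_s: 28.23
eef_pos: [0.4969, 0.2488, 0.1516]
eef_rot: [0.275, 0.69, 0.588, -0.322]
wrist_force: [-0.2, -0.5, 0.4]
opening: 0.9
grasp_force: 0.0
b5 [0.4762 0.1268] tilt 6.7 22.3 1422.0 err along UP mm -0.1 lateral 0.2
eef_pos: [0.509, 0.3257, 0.2172]
wrist_force: [-0.7, 0.6, -0.3]
eef_pos: [0.5181, 0.3828, 0.2658]
wrist_force: [0.2, -0.4, -0.1]
f [0.476  0.1269] tilt 5.7 8.2 812.0 err along UP mm 0.0 lateral -0.1
blue left/rows 34 31 62
blue left/rows 34 31 62
silver edge [58, 77, 97, 100, 101, 100, 99, 99, 99, 109, 120, 134, 147, 145, 144, 121, 98, 89]
```

View pics/final.png

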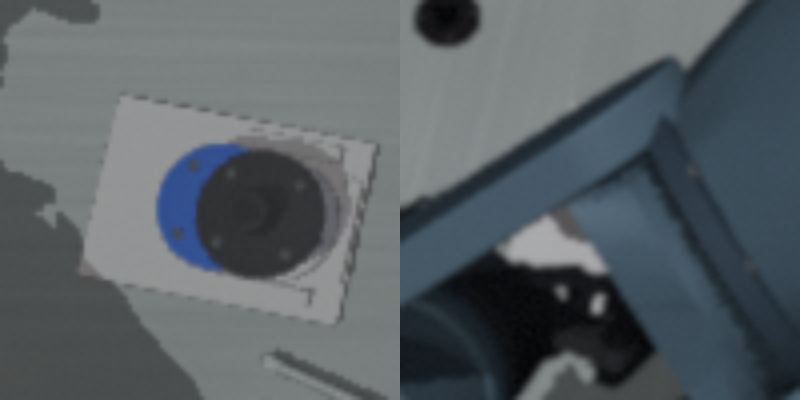

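The top view shows black at crop (260,213) on blue (165–240), centred above the silver seat within about 0.2 mm. Blue and silver have not moved and the arm is clear of the stack.

Run:
```python
from bench import ctrl
print(ctrl.hand_in())
```

```text
the job is handed in; nothing more can be done
None
```

The stack is built as asked and handed in at about 28 s of the 64 s: the top camera shows blue hub down against the silver hub (about 20 mm axis to axis) and black hub up within about 0.2 mm of straight above silver; the final side view was blocked by the arm, and the bystanders were never touched but not re-checked.

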